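# Change the tool row over to the other side of the vice

### The job

The next goldsmith at this bench works with the other hand. Move the four tools from the full wooden rack to the empty rack on the other side of the vice, in mirror-image order: the tool that lay nearest the vice is again nearest the vice, and so on outwards. Each lies flat in a bay of its own, centred across both rails as it lay before.

Things in the scene. Friction and masses are not known exactly. Their poses are not given: they have to be found in the camera images.
- graver_grip (a point): Graver, 130 mm long: brown round wooden handle, thin steel blade; 25-40 g. Point: in the handle, 16 mm wide, 17 high there, 8.5 mm above its underside. y along the tool, x across, z up. Handle from 19 mm on the -y side to 53 mm on the +y side of the point; the blade goes on to 77 mm at -y. Handle toward the robot at the start.
- ring_mandrel_grip (a point): Ring mandrel: tapered bright aluminium stick, 236 mm long, 22 mm thick tapering to 12; 0.15-0.25 kg. Point: on its middle line, 97 mm from the thick end (-y side, toward the robot at the start), 17 mm wide and high there, 8.5 mm above its underside; balances 9 mm to the -y side of the point. y along the tool, x across, z up.
- brass_brush_grip (a point): Brass wire brush lying on its side, 199 mm long, wooden back 13 mm wide and high; 30-55 g. Point: half-way along the back, 6.7 mm above its underside. y along, x across, z up. The bristles start 17 mm to its -y side (far end at the start) and reach 21 mm to +x (left at the start), so in a bay the point settles up to 13 mm right of the middle.
- ring_clamp_grip (a point): Ring clamp: pale beech bar with a band at its waist, 130 mm long; 55-90 g. Point: its centre, 28 mm wide, 18 mm high, 9 mm above what it lies on. y along the tool, x across, z up. Like all four tools it starts lying across both rails of rack_from, its point midway between them to about 6 mm; that is where to grip, fingers closing along x.
- pad_graver: Pair of small fixed cork pads under the graver, on the two rails of rack_from: the bay in which it lay at the start. Each pad is 12 x 37 x 2 mm, 34 mm to either side of the origin along x. Origin: bay centre, 34 mm above the bench; axes as rack_from. The four pairs look the same.
- pad_ring_mandrel: Pair of small fixed cork pads under the ring mandrel, on the two rails of rack_from: the bay in which it lay at the start. Each pad is 12 x 37 x 2 mm, 34 mm to either side of the origin along x. Origin: bay centre, 34 mm above the bench; axes as rack_from. The four pairs look the same.
- pad_brass_brush: Pair of small fixed cork pads under the brass brush, on the two rails of rack_from: the bay in which it lay at the start. Each pad is 12 x 37 x 2 mm, 34 mm to either side of the origin along x. Origin: bay centre, 34 mm above the bench; axes as rack_from. The four pairs look the same.
- pad_ring_clamp: Pair of small fixed cork pads under the ring clamp, on the two rails of rack_from: the bay in which it lay at the start. Each pad is 12 x 37 x 2 mm, 34 mm to either side of the origin along x. Origin: bay centre, 34 mm above the bench; axes as rack_from. The four pairs look the same.
- rack_from: Fixed wooden rack that holds the tools at the start, left or right of the vice. Origin, size and axes as rack_to. Tools lie 66 mm apart: open the fingers to 60 mm at most. Between the rails is a 56 mm gap over an 8 mm base board, so fingertips can go down past a tool to 12 mm above the bench. Behind the right-hand rack stands a drawer cabinet, 190 mm high, from x = 0.58, y = -0.13 to -0.45.
- rack_to: Empty fixed wooden rack, 96 x 292 mm; the green vice (x 0.35, y -0.02, 80 mm high) is between the racks. Origin: underside centre; x away from robot, y left. Rails 12 mm thick at x = -34, +34 mm. Bays centred at y = +99, +33, -33, -99 mm: cork floor 36 mm above the bench, 39 mm wide, flaring to 59 mm between divider tops, 54 mm above the bench.

How it is judged:
By the outcome, as a careful person would: the job done as asked, in the order asked, and still so for the second after the job is handed in, with the robot touching nothing.
It also fails if it takes over 120 s, if anything falls off the work surface, if the arm or the gripper's body presses on something with over 40 N, if the wrist force passes 120 N, or if a joint passes its speed limit or range.

### The arm

A 6-joint arm with a two-finger parallel gripper is mounted at the origin on a cart in front of the work surface, level with it; the furniture and walls round the work are solid. World frame = base frame: x ahead of the robot, y to its left, z up, the work surface at z = 0. Lengths are in m, angles in rad, forces in N, time in s.
With the tool pointing down it reaches from about 0.25 to 0.775 m from the base axis. Payload 4 kg.
Tool frame: the origin (TCP) lies on the centre line of the jaws, within the pads' length; the fingertips stand 25 mm ahead of it and the grasp point (between the pads) lies 6 mm ahead of it (env.finger_overhang is the distance from the TCP to the fingertips, in m); z points along the fingers, y is the line along which they close (so a half turn about z gives the same grasp; the last joint's range is limited). The gripper opens to 94 mm and grips with 3 to 60 N. Pads are 16 mm wide; open, the fingers measure 119 mm over their backs; the gripper's body (75 mm by 177 mm) begins 78 mm behind the grasp point.
Start: joints at [1.113, 0.087, 1.371, -0, 1.684, -0.103], TCP at [0.191, 0.516, 0.203] pointing down, gripper open.
Joint ranges: [-3.1, 3.1], [-0.76, 2.03], [0.27, 2.55], [-1.08, 4.22], [0.17, 2.65], [-2.57, 2.57]. Speed limits (rad/s): [2.79, 2.79, 3.14, 3.14, 3.14, 3.14].

### API

Orientations are given as [roll, pitch, yaw] about the fixed x, y, z axes, in that order (R = Rz(yaw) Ry(pitch) Rx(roll)).
In Python, from cell import env gives the robot as it stands. The module is installed in compiled form; this text tells all that it offers.
- The arm moves only by the shell command python3 -m crank 'ROWS' [FORCE]. ROWS is text: rows parted by semicolons, each of 7 numbers parted by spaces: the closure, from -1 (fully open) to 1 (shut), then the shift along the tool's x, y, z each as a share of 0.15 m, from -1 to 1, then the turn, a rotation vector about the tool's x, y, z each as a share of 60 degrees, from -1 to 1. In form: gripper dx dy dz ax ay az; .... A call has 1 to 10 rows; each row is the pose to reach, as a shift and turn from the pose commanded when the call began, along the tool's axes at that moment; what a row does not reach only later rows make up. A row lasts 1/8 s, in which the tool goes at most 62.5 mm and 10.7 degrees, less where a joint would pass 70% of its speed; a pose out of reach is approached as far as the arm can. A call with a number of a shift or a turn outside -1 to 1 is refused whole. A call with a gripper value outside its range is refused whole. The fingers move at their own pace and stop on an object; FORCE is the grip in N (left out, the last holds). Time passes only in rows, so rows that repeat a pose let the fingers close. It gives the time, the measured TCP pose, the force, the opening and the grip force at its end, in the units of the state.
- env.get_state(): the state, without advancing time (a new reading comes with each control period).
- env.capture(name): name is "side" or "top"; returns the picture (400x640x3 uint8, blue, green, red); there is no depth.
- env.camera_info(name): a dict with "intrinsics" (3x3 intrinsics, pixels), "T" (4x4, takes a point from camera to world coordinates). Camera axes: x right, y up, looking along -z (the intrinsics and any distortion apply to the point x, -y, -z); pixel columns grow to the right and rows downward; lengths in m; the calibration is good to about 2 mm. A picture is of the moment at which its call begins. camera_info takes no time and is no camera call.
- env.hand_in(): hands the job in; it is judged then, once.
Trained networks look in the newest picture that a camera, given by its name, has taken for a name from the list of things; names that differ only in an ending like _2 or _b are one class to them, and where a whole thing is asked for, a point or a joint stands for the part that bears it (a point fixed in the world has none). Each returns a list of dicts, best first, with "conf" (0 to 1); they miss things now and then, are a little off and sometimes report something else, mostly with a low value. They report only what shows in the picture. A call takes as long as a camera call.
- env.silhouettes(camera, label): "region" (400x640 bool, what is visible of it) and "box" ([left, top, right, bottom] as shares, 0 to 1, of the picture: columns of its width, rows of its height, round what is visible of it).
- env.landmark_of(camera, label): "position" ([row, column] as shares, 0 to 1, of the picture: columns of its width, rows of its height: a listed point, or the origin of a listed thing).
The state is a dict: "clock": time; "joints": joint angles; "joint_vel": joint speeds; "joint_efforts": joint torques, N m; "eef_pos": TCP position; "tcp_rot": TCP orientation; "contact_force": force on the tool from outside, world axes, zero at the start; "torque": the same for the moment, N m; "gripper_width": finger opening in m; "finger_force": force on a finger pad.
Only numpy, scipy, OpenCV 4.12 (cv2) and the standard library are available. Lean on these libraries where they do the work, as an engineer would, in place of code of your own. Each camera call takes 0.05 s, during which the arm holds its last target. There are 200 camera calls.

## Working session

There is one attempt and no reset: what is moved stays moved. The work goes in short steps, Python scripts to look and compute and a shell command to move; the robot and the scene stay as the last step left them, time stands still between calls to the robot, and variables do not carry over. Pictures are saved under pics/ and viewed, at most 14 in all, crops included, and the job is handed in when it is done.

```bash
mkdir -p pics; cat > h.py <<'E'
import numpy as np, cv2
from scipy.spatial.transform import Rotation as R
from cell import env
def px2w(cam,row,col,z):
    ci=env.camera_info(cam);K=np.array(ci["intrinsics"]);T=np.array(ci["T"])
    d=np.linalg.inv(K)@[col*640,row*400,1]; d=T[:3,:3]@[d[0],-d[1],-d[2]]
    o=T[:3,3]; return o+d*(z-o[2])/d[2]
def st():
    s=env.get_state(); print({k:np.round(s[k],3).tolist() for k in ["clock","joints","eef_pos","tcp_rot","contact_force","gripper_width","finger_force"]})
E
python3 - <<'E'
from h import *
print(env.camera_info("top"),env.camera_info("side"))
for c in["top","side"]:
    cv2.imwrite(f"pics/{c}0.png",env.capture(c))
Z=dict(graver_grip=.0445,ring_mandrel_grip=.0445,brass_brush_grip=.0427,ring_clamp_grip=.045,pad_graver=.034,pad_ring_mandrel=.034,pad_brass_brush=.034,pad_ring_clamp=.034,rack_from=0,rack_to=0)
for n,z in Z.items():
    for c in["top","side"]:
        for r in env.landmark_of(c,n)[:2]:
            p=r["position"];print(n,c,round(r["conf"],2),np.round([p[1]*640,p[0]*400]),np.round(px2w(c,*p,z),3))
st()
E
```

```text
{'intrinsics': array([[465.35399549,   0.        , 304.79416334],
       [  0.        , 465.35399549, 196.85754968],
       [  0.        ,   0.        ,   1.        ]]), 'T': array([[-0.03705097,  0.97727109, -0.20873054,  0.1945438 ],
       [-0.99930812, -0.03691113,  0.00456644, -0.0052037 ],
       [-0.00324183,  0.20875532,  0.97796253,  1.29304511],
       [ 0.        ,  0.        ,  0.        ,  1.        ]])} {'intrinsics': array([[418.83198246,   0.        , 318.43876287],
       [  0.        , 418.83198246, 201.21877955],
       [  0.        ,   0.        ,   1.        ]]), 'T': array([[ 0.89832878,  0.30140718, -0.31962341,  0.16049693],
       [-0.43906537,  0.59100309, -0.67671039, -0.72128169],
       [-0.01506695,  0.74824398,  0.66325254,  0.75958127],
       [ 0.        ,  0.        ,  0.        ,  1.        ]])}
graver_grip top 0.65 [359. 208.] [ 0.425 -0.157  0.044]
ring_mandrel_grip top 0.84 [433. 207.] [ 0.42  -0.36   0.044]
ring_mandrel_grip top 0.33 [357. 208.] [ 0.423 -0.153  0.044]
ring_mandrel_grip side 0.98 [364. 328.] [ 0.421 -0.36   0.044]
brass_brush_gri
[... 371 characters left out ...]
262.] [ 0.425 -0.168  0.034]
pad_ring_mandrel top 0.47 [432. 204.] [ 0.43  -0.359  0.034]
pad_ring_mandrel side 0.61 [365. 332.] [ 0.423 -0.364  0.034]
pad_brass_brush top 0.47 [383. 205.] [ 0.431 -0.225  0.034]
pad_ring_clamp top 0.51 [409. 205.] [ 0.429 -0.297  0.034]
rack_from top 0.84 [395. 210.] [ 0.424 -0.263  0.   ]
rack_from side 0.94 [339. 302.] [ 0.422 -0.26   0.   ]
rack_to top 0.61 [217. 176.] [0.542 0.24  0.   ]
rack_to side 0.71 [292. 161.] [0.535 0.257 0.   ]
{'clock': 1.1, 'joints': [1.113, 0.087, 1.371, -0.0, 1.684, -0.103], 'eef_pos': [0.191, 0.516, 0.203], 'tcp_rot': [3.141, 0.0, 2.787], 'contact_force': [-0.275, 0.113, -0.789], 'gripper_width': 0.094, 'finger_force': 0.0}
```

```bash
python3 - <<'E'
import cv2
i=cv2.imread("pics/top0.png")[90:300,140:480]
cv2.imwrite("pics/top0c.png",cv2.resize(i,None,fx=2.35,fy=2.35,interpolation=cv2.INTER_CUBIC))
E
```

```text
(no output)
```

View pics/top0c.png

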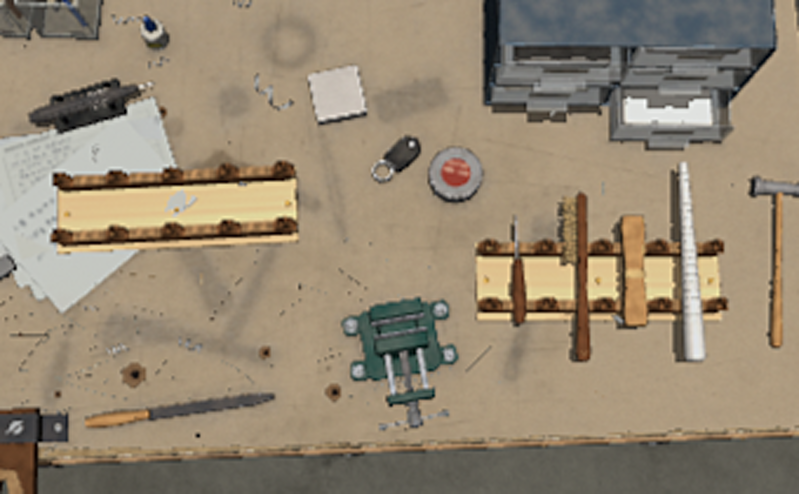

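View pics/side0.png

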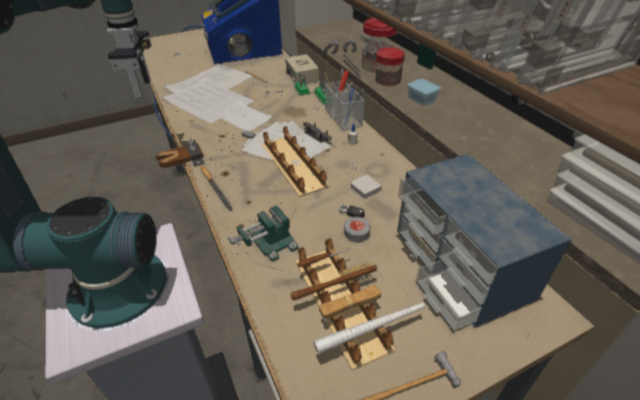

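The top view shows the empty rack at about crop px (178, 208). The full rack, outward from the vice, holds the graver, brush, clamp and mandrel at crop px 517, 582, 633 and 690. I'll rectify both racks to the plane of the divider tops for finer positions.

```bash
cat >> h.py <<'E'
def rect(cam,img,x0,x1,y0,y1,z,s=1000):
    # ortho: column ~ -y (left=+y), row ~ -x
    ci=env.camera_info(cam);K=np.array(ci["intrinsics"]);T=np.linalg.inv(np.array(ci["T"]))
    Y,X=np.meshgrid(np.arange(y1,y0,-1/s),np.arange(x1,x0,-1/s))
    P=np.stack([X,Y,np.full_like(X,z)],-1)@T[:3,:3].T+T[:3,3]
    u=K[0,0]*P[...,0]/-P[...,2]+K[0,2]; v=K[1,1]*P[...,1]/P[...,2]+K[1,2]
    o=cv2.remap(img,u.astype(np.float32),v.astype(np.float32),cv2.INTER_CUBIC)
    for k in np.arange(np.ceil(y0/.05)*.05,y1,.05): cv2.line(o,(int((y1-k)*s),0),(int((y1-k)*s),8),(0,0,255),1)
    for k in np.arange(np.ceil(x0/.05)*.05,x1,.05): cv2.line(o,(0,int((x1-k)*s)),(8,int((x1-k)*s)),(0,0,255),1)
    return o
E
python3 - <<'E'
from h import *
rows=[]
for c in["top","side"]:
    im=cv2.imread(f"pics/{c}0.png")
    rows.append(np.hstack([rect(c,im,.46,.61,.06,.44,.054),rect(c,im,.345,.495,-.45,-.07,.054)]))
o=np.vstack(rows); o=cv2.resize(o,(790,int(o.shape[0]*790/o.shape[1])));cv2.imwrite("pics/rect.png",o);print(o.shape)
env.capture("top")
for n in["graver_grip","ring_mandrel_grip","brass_brush_grip","ring_clamp_grip","rack_from","rack_to"]:
    for r in env.silhouettes("top",n)[:1]:
        v,u=np.nonzero(r["region"])
        P=np.array([px2w("top",(a+.5)/400,(b+.5)/640,.0445)[:2] for a,b in zip(v,u)],np.float32)
        rc=cv2.minAreaRect(P);q=cv2.fitLine(P,cv2.DIST_HUBER,0,.01,.01).ravel();
        print(n,round(r["conf"],2),len(v),np.round(rc[0],3),np.round(rc[1],3),rc[2],"line dir",np.degrees(np.arctan(q[1]/q[0])), "pt",q[2:])
E
```

```text
Traceback (most recent call last):
ValueError: all the input array dimensions except for the concatenation axis must match exactly, but along dimension 0, the array at index 0 has size 150 and the array at index 1 has size 151
```

```bash
python3 - <<'E'
from h import *
rows=[]
for c in["top","side"]:
    im=cv2.imread(f"pics/{c}0.png")
    rows.append(np.hstack([rect(c,im,.46,.61,.06,.44,.054)[:150,:380],rect(c,im,.345,.495,-.45,-.07,.054)[:150,:380]]))
o=np.vstack(rows); cv2.imwrite("pics/rect.png",o);print(o.shape)
env.capture("top")
for n in["graver_grip","ring_mandrel_grip","brass_brush_grip","ring_clamp_grip","rack_from","rack_to"]:
    for r in env.silhouettes("top",n)[:1]:
        v,u=np.nonzero(r["region"])
        P=np.array([px2w("top",(a+.5)/400,(b+.5)/640,.0445)[:2] for a,b in zip(v,u)],np.float32)
        rc=cv2.minAreaRect(P);q=cv2.fitLine(P,cv2.DIST_HUBER,0,.01,.01).ravel();
        print(n,round(r["conf"],2),len(v),np.round(rc[0],3),np.round(rc[1],3),rc[2],"line dir",np.degrees(np.arctan(q[1]/q[0])), "pt",q[2:])
E
```

```text
(300, 760, 3)
graver_grip 0.59 33 [ 0.42  -0.351] [0.077 0.036] 8.170690536499023 line dir -2.1302223 pt [ 0.41944784 -0.34528455]
ring_mandrel_grip 0.8 579 [ 0.437 -0.364] [0.024 0.235] 86.18677520751953 line dir -2.0435128 pt [ 0.41871548 -0.36073697]
brass_brush_grip 0.78 548 [ 0.423 -0.229] [0.032 0.197] 88.01231384277344 line dir 0.25836983 pt [ 0.43535152 -0.23257847]
ring_clamp_grip 0.93 454 [ 0.428 -0.293] [0.028 0.131] 85.34292602539062 line dir -3.8665085 pt [ 0.4292173  -0.29506037]
rack_from 0.92 2353 [ 0.418 -0.257] [0.29  0.092] 87.84878540039062 line dir 88.58411 pt [ 0.4177719  -0.24589603]Traceback (most recent call last):
  File "<stdin>", line 11, in <module>
  File "h.py", line 5, in px2w
    ci=env.camera_info(cam);K=np.array(ci["intrinsics"]);T=np.array(ci["T"])
ValueError: time passes only in moves, steps and waits
```

View pics/rect.png

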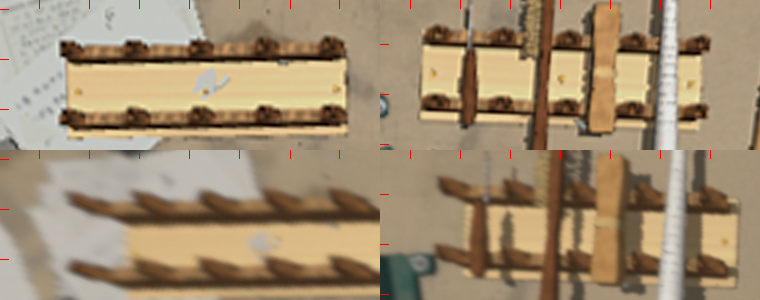

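The rectified view puts the rack_to divider tops at columns 72 to 334 and rows 47 and 116, so its centre is about (0.53, 0.238). I'll refine that with a model fit against the silhouettes from both cameras. The tools sit at y of about -0.161, -0.238, -0.297 and -0.360.

```bash
cat > h.py <<'E'
import numpy as np, cv2, json, os
from scipy.spatial.transform import Rotation as R
from cell import env
if not os.path.exists("cam.json"):
    json.dump({c:{k:np.array(v).tolist() for k,v in env.camera_info(c).items() if k in("intrinsics","T")} for c in("top","side")},open("cam.json","w"))
CAM=json.load(open("cam.json"))
def px2w(cam,row,col,z):
    K=np.array(CAM[cam]["intrinsics"]);T=np.array(CAM[cam]["T"])
    d=np.linalg.inv(K)@[col*640,row*400,1]; d=T[:3,:3]@[d[0],-d[1],-d[2]]
    o=T[:3,3]; return o+d*(z-o[2])/d[2]
def w2px(cam,P):
    K=np.array(CAM[cam]["intrinsics"]);T=np.linalg.inv(np.array(CAM[cam]["T"]))
    p=np.asarray(P)@T[:3,:3].T+T[:3,3]
    return np.stack([K[0,0]*p[:,0]/-p[:,2]+K[0,2],K[1,1]*p[:,1]/p[:,2]+K[1,2]],-1)
def st():
    s=env.get_state(); print({k:np.round(s[k],3).tolist() for k in ["clock","joints","eef_pos","tcp_rot","contact_force","gripper_width","finger_force"]})
def go(x,y,z,yawdeg):
    "shares needed from the present pose to a tool-down pose, yaw = 180+yawdeg"
    s=env.get_state(); r=R.from_euler("xyz",s["tcp_rot"])
    d=r.inv().apply(np.array([x,y,z])-s["eef_pos"])/.15
    t=(r.inv()*R.from_euler("xyz",[np.pi,0,np.pi+np.radians(yawdeg)])).as_rotvec()/np.radians(60)
    print("shares",np.round(d,3),np.round(t,3))
E
python3 - <<'E'
from h import *
from scipy.optimize import minimize
S=4
def box(x0,x1,y0,y1,z0,z1,y0t=None,y1t=None):
    y0t=y0 if y0t is None else y0t;y1t=y1 if y1t is None else y1t
    return np.array([[x,y,z0] for x in(x0,x1) for y in(y0,y1)]+[[x,y,z1] for x in(x0,x1) for y in(y0t,y1t)])
parts=[box(-.048,.048,-.146,.146,0,.008)]
for rx in(-.034,.034):
    parts.append(box(rx-.006,rx+.006,-.146,.146,0,.034))
    for k in range(-2,3):
        c=.066*k;parts.append(box(rx-.006,rx+.006,max(c-.0135,-.146),min(c+.0135,.146),.034,.054,c-.0035,c+.0035))
M={}
for c in("top","side"):
    env.capture(c); r=env.silhouettes(c,"rack_to")
    print(c,[(round(q["conf"],2),q["region"].sum()) for q in r])
    if r: M[c]=r[0]["region"]
def ren(c,p):
    m=np.zeros((400*S,640*S),np.uint8);Rz=R.from_euler("z",p[2]).as_matrix()
    for q in parts:
        u=w2px(c,q@Rz.T+[p[0],p[1],0]); cv2.fillConvexPoly(m,cv2.convexHull(np.round(u*S*16).astype(np.int32)),255,shift=4)
    return cv2.resize(m,(640,400),interpolation=cv2.INTER_AREA)/255.
for cs in (["top"],["side"],["top","side"]):
    if not all(c in M for c in cs): continue
    f=lambda p:sum(np.abs(ren(c,[p[0],p[1],p[2]])-M[c]).sum()/M[c].sum() for c in cs)
    s=minimize(f,[.53,.238,0],method="Nelder-Mead",options=dict(initial_simplex=[[.53,.238,0],[.54,.238,.01],[.53,.25,.01],[.53,.238,-.03]],xatol=1e-4,fatol=1e-4))
    print(cs,np.round(s.x,4),s.fun/len(cs))
go(.42,-.16,.2,-2)
E
```

```text
top [(0.58, np.int64(3451))]
side [(0.72, np.int64(2159))]
['top'] [0.5324 0.2419 0.0134] 0.03592025045312243
['side'] [ 0.5326  0.2392 -0.002 ] 0.07517641609677683
['top', 'side'] [0.5324 0.2404 0.0086] 0.06177411661986351
shares [-2.996 -3.694  0.017] [ 0.     0.    -0.305]
```

```bash
python3 -m crank '0 -0.81 -1 0 0 0 -0.305; 0 -0.81 -1 0 0 0 -0.305; 0 -0.81 -1 0 0 0 -0.305;0 -0.81 -1 0 0 0 -0.305;0 -0.81 -1 0 0 0 -0.305' 40; python3 -c "
from h import *
st();go(.422,-.161,.2,-2)"
```

```text
clock: 2.28
eef_pos: [0.2531, 0.3331, 0.203]
tcp_rot: [3.14, 0.0, 3.105]
contact_force: [-0.6, 0.2, -0.0]
gripper_width: 0.0486
finger_force: 0.0
{'clock': 2.275, 'joints': [0.785, -0.212, 1.653, 0.001, 1.7, -0.749], 'eef_pos': [0.253, 0.333, 0.203], 'tcp_rot': [3.14, 0.0, 3.105], 'contact_force': [-0.601, 0.202, -0.007], 'gripper_width': 0.049, 'finger_force': 0.0}
shares [-1.246 -3.251  0.016] [ 0.001  0.    -0.002]
```

```bash
for i in 1; do python3 -m crank '0 -0.415 -1 0 0 0 0; 0 -0.415 -1 0 0 0 0;0 -0.415 -1 0 0 0 0' ; python3 -m crank '0 -0.415 -1 0 0 0 0; 0 -0.415 -1 0 0 0 0;0 -0.415 -1 0 0 0 0'; python3 -m crank '0 -0.415 -1 0 0 0 0; 0 -0.415 -1 0 0 0 0;0 -0.415 -1 0 0 0 0'; done; python3 -c "
from h import *
st();go(.422,-.161,.0505,-2)"
```

```text
clock: 2.65
eef_pos: [0.3104, 0.1804, 0.2027]
tcp_rot: [3.141, 0.0, 3.108]
contact_force: [0.6, -0.4, 0.2]
gripper_width: 0.0466
finger_force: 0.0
clock: 3.02
eef_pos: [0.368, 0.0276, 0.2027]
tcp_rot: [3.141, 0.0, 3.106]
contact_force: [0.4, 0.6, 0.3]
gripper_width: 0.0469
finger_force: 0.0
clock: 3.4
eef_pos: [0.4254, -0.1249, 0.2021]
tcp_rot: [3.141, -0.0, 3.106]
contact_force: [0.7, -0.1, -0.7]
gripper_width: 0.0471
finger_force: 0.0
{'clock': 3.4, 'joints': [-0.414, -0.153, 1.605, 0.001, 1.69, -1.949], 'eef_pos': [0.425, -0.125, 0.202], 'tcp_rot': [3.141, -0.0, 3.106], 'contact_force': [0.7, -0.095, -0.68], 'gripper_width': 0.047, 'finger_force': 0.0}
shares [ 0.014 -0.242  1.011] [ 0.001 -0.    -0.   ]
```

```bash
python3 -m crank '0 0.014 -0.242 0.0 0 0 0; 0 0.014 -0.242 0.3 0 0 0;0 0.014 -0.242 0.7 0 0 0;0 0.014 -0.242 0.7 0 0 0' ; python3 - <<'E'
from h import *
st();go(.422,-.161,.0505,-2)
a=env.capture("top")[150:270,300:460];b=env.capture("side")[200:350,240:440]
cv2.imwrite("pics/a1.png",np.vstack([cv2.resize(a,(480,360)),cv2.resize(b,(480,240))]) )
E
```

```text
clock: 3.9
eef_pos: [0.4164, -0.1561, 0.0912]
tcp_rot: [3.134, -0.013, 3.108]
contact_force: [-0.1, 0.1, 0.2]
gripper_width: 0.0471
finger_force: 0.0
{'clock': 3.9, 'joints': [-0.487, -0.088, 1.769, 0.001, 1.476, -2.024], 'eef_pos': [0.416, -0.156, 0.091], 'tcp_rot': [3.134, -0.013, 3.108], 'contact_force': [-0.131, 0.1, 0.185], 'gripper_width': 0.047, 'finger_force': 0.0}
shares [-0.042 -0.033  0.271] [ 0.007 -0.013  0.001]
```

View pics/a1.png

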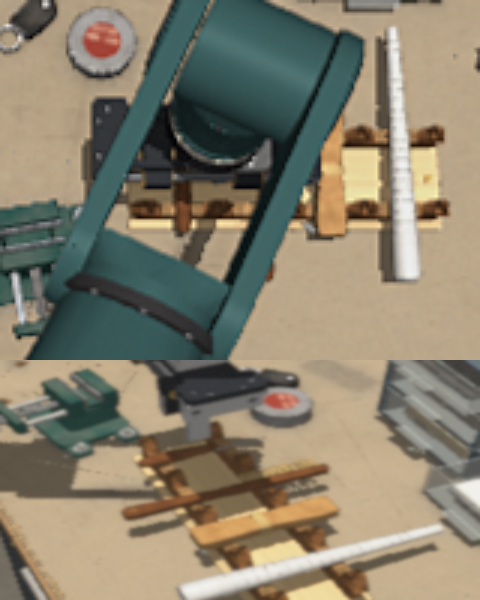

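The top crop shows the open fingers at columns 158 and 240 with the graver handle at 182. Allowing for parallax, it lies between them, so I'll descend and grip.

```bash
python3 -m crank '0 0 0 0 0 0 0;0 0 0 0 0 0 0'; python3 -c "
from h import *
st();go(.422,-.159,.0505,-2)"
```

```text
clock: 4.25
eef_pos: [0.4224, -0.1605, 0.1007]
tcp_rot: [-3.139, 0.005, 3.107]
contact_force: [0.8, 0.1, -0.7]
gripper_width: 0.0468
finger_force: 0.0
{'clock': 4.25, 'joints': [-0.489, -0.095, 1.756, 0.0, 1.475, -2.025], 'eef_pos': [0.422, -0.16, 0.101], 'tcp_rot': [-3.139, 0.005, 3.107], 'contact_force': [0.792, 0.056, -0.739], 'gripper_width': 0.047, 'finger_force': 0.0}
shares [0.005 0.01  0.334] [-0.002  0.005  0.   ]
```

```bash
python3 -m crank '0 0 0.01 0.15 0 0 0;0 0 0.01 0.31 0 0 0;0 0 0.01 0.31 0 0 0;1 0 0.01 0.31 0 0 0;1 0 0.01 0.31 0 0 0;1 0 0.01 0.31 0 0 0;1 0 0.01 0.31 0 0 0' 20; python3 -c "
from h import *
st()"
```

```text
clock: 5.12
eef_pos: [0.4205, -0.1583, 0.0515]
tcp_rot: [-3.141, 0.001, 3.106]
contact_force: [0.2, 0.4, 0.2]
gripper_width: 0.0107
finger_force: 0.0
{'clock': 5.125, 'joints': [-0.486, -0.056, 1.823, 0.0, 1.375, -2.022], 'eef_pos': [0.421, -0.158, 0.052], 'tcp_rot': [-3.141, 0.001, 3.106], 'contact_force': [0.187, 0.394, 0.21], 'gripper_width': 0.011, 'finger_force': 0.0}
```

```bash
python3 -m crank '1 0 0 0 0 0 0;1 0 0 0 0 0 0'; python3 - <<'E'
from h import *
st()
a=env.capture("top")[150:270,300:460];b=env.capture("side")[200:350,240:440]
cv2.imwrite("pics/a2.png",np.vstack([cv2.resize(a,(480,360)),cv2.resize(b,(480,240))]) )
E
```

```text
clock: 5.38
eef_pos: [0.4203, -0.1581, 0.051]
tcp_rot: [3.141, -0.0, 3.106]
contact_force: [0.3, 0.1, -0.2]
gripper_width: 0.0005
finger_force: 0.0
{'clock': 5.375, 'joints': [-0.486, -0.056, 1.823, 0.0, 1.374, -2.022], 'eef_pos': [0.42, -0.158, 0.051], 'tcp_rot': [3.141, -0.0, 3.106], 'contact_force': [0.313, 0.084, -0.247], 'gripper_width': 0.001, 'finger_force': 0.0}
```

View pics/a2.png

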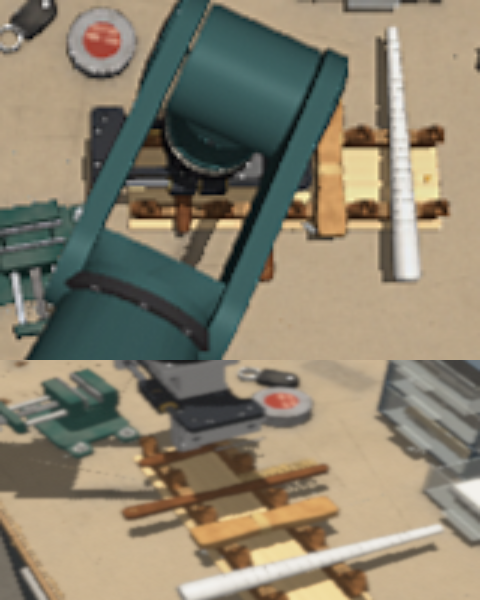

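The fingers closed fully, to 0.5 mm, so they missed the graver, which still shows at column 182. I'll lift, open, and compare the TCP's projection with the picture.

```bash
python3 -m crank '0 0 0 0 0 0 0;0 0 0 0 0 0 0;0 0 0 -0.2 0 0 0;0 0 0 -0.5 0 0 0;0 0 0 -0.5 0 0 0;0 0 0 -0.5 0 0 0'; python3 - <<'E'
from h import *
st()
s=env.get_state();p=s["eef_pos"];r=R.from_euler("xyz",s["tcp_rot"])
w=s["gripper_width"]/2
pts=[p+r.apply([0,k*w,.025]) for k in(-1,1)]+[p]
rows=[]
for c,(r0,r1,c0,c1) in dict(top=(160,250,320,440),side=(190,320,260,420)).items():
    im=env.capture(c);k=6 if c=="top" else 5
    o=cv2.resize(im[r0:r1,c0:c1],None,fx=k,fy=k,interpolation=cv2.INTER_CUBIC)
    for u in (w2px(c,pts)-[c0,r0])*k: cv2.circle(o,tuple(np.int32(u).tolist()),4,(0,0,255),1)
    for u in (w2px(c,[[.425,-.160,.0445],[.412,-.160,.0445]])-[c0,r0])*k: cv2.circle(o,tuple(np.int32(u).tolist()),4,(255,0,0),1)
    rows.append(cv2.resize(o,(480,int(o.shape[0]*480/o.shape[1]))) )
    print(c,np.round(w2px(c,pts)).tolist())
o=np.vstack(rows);cv2.imwrite("pics/a3.png",cv2.resize(o,None,fx=.78,fy=.78));print(o.shape)
for c in("top","side"):
  for n in("graver_grip",):
    for q in env.landmark_of(c,n)[:2]: print(c,n,q["conf"],px2w(c,*q["position"],.0445))
E
```

```text
clock: 6.22
eef_pos: [0.42, -0.158, 0.1255]
tcp_rot: [3.141, -0.001, 3.106]
contact_force: [-0.6, 0.3, -0.3]
gripper_width: 0.047
finger_force: 0.0
{'clock': 6.225, 'joints': [-0.486, -0.112, 1.721, 0.0, 1.533, -2.022], 'eef_pos': [0.42, -0.158, 0.126], 'tcp_rot': [3.141, -0.001, 3.106], 'contact_force': [-0.617, 0.261, -0.318], 'gripper_width': 0.047, 'finger_force': 0.0}
top [[371.0, 206.0], [353.0, 206.0], [363.0, 204.0]]
side [[321.0, 247.0], [312.0, 232.0], [316.0, 231.0]]
(750, 480, 3)
top graver_grip 0.62 [ 0.42318244 -0.15404071  0.0445    ]
side graver_grip 0.49 [ 0.4235491  -0.16355118  0.0445    ]
```

View pics/a3.png

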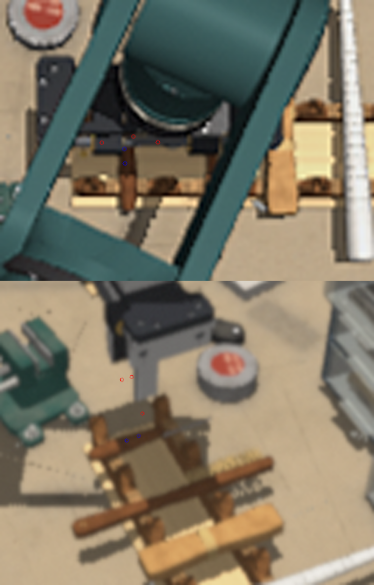

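```bash
python3 - <<'E'
from h import *
print(env.finger_overhang)
s=env.get_state();p=np.array(s["eef_pos"]);r=R.from_euler("xyz",s["tcp_rot"])
im=env.capture("side");k=8;r0,c0=200,280
o=cv2.resize(im[r0:270,c0:360],None,fx=k,fy=k,interpolation=cv2.INTER_CUBIC)
for z,col in((.025,(0,0,255)),(.005,(0,255,255)),(-.015,(0,255,0))):
    for kx in(-1,1):
        for y in(-.0235,-.036,.0235,.036):
            u=(w2px("side",[p+r.apply([kx*.008,y,z])])[0]-[c0,r0])*k; cv2.circle(o,tuple(np.int32(u).tolist()),3,col,-1)
cv2.imwrite("pics/a4.png",o)
E
```

```text
0.025
```

View pics/a4.png

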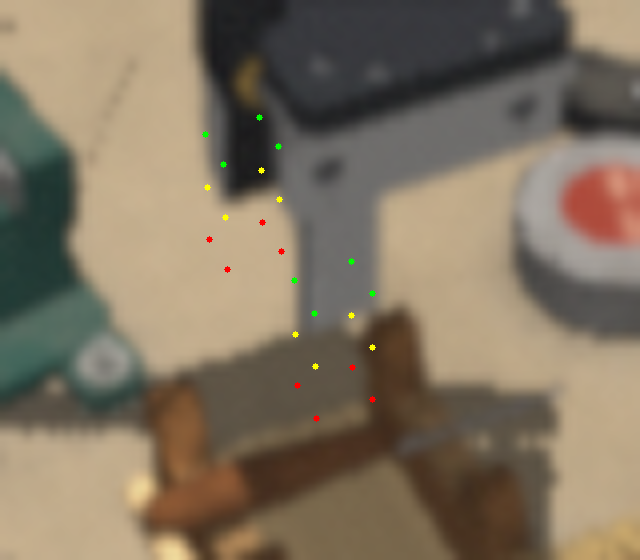

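The zoomed side view shows the real fingertips at (340, 330) and (250, 190). That is about 25 mm above where the stated 25 mm overhang puts them, so the tips are effectively at the reported TCP. The fingers closed just above the handle, so I'll go about 25 mm lower and watch the force.

```bash
python3 -m crank '0 0 0 0.2 0 0 0;0 0 0 0.4 0 0 0;0 0 0 0.52 0 0 0;0 0 0 0.58 0 0 0;0 0 0 0.58 0 0 0' 20; python3 -m crank '0 0 0 0.04 0 0 0;0 0 0 0.08 0 0 0;0 0 0 0.08 0 0 0'; python3 -m crank '1 0 0 0 0 0 0;1 0 0 0 0 0 0;1 0 0 0 0 0 0;1 0 0 0 0 0 0'; python3 -c "
from h import *
st()"
```

```text
clock: 7.1
eef_pos: [0.4198, -0.1579, 0.0384]
tcp_rot: [3.141, -0.001, 3.106]
contact_force: [-0.2, -0.1, 1.1]
gripper_width: 0.0468
finger_force: 0.0
clock: 7.48
eef_pos: [0.42, -0.158, 0.0267]
tcp_rot: [3.141, -0.001, 3.106]
contact_force: [0.6, -0.6, -0.4]
gripper_width: 0.0472
finger_force: 0.0
clock: 7.98
eef_pos: [0.4204, -0.1582, 0.0272]
tcp_rot: [-3.141, 0.0, 3.106]
contact_force: [0.4, 0.0, 0.5]
gripper_width: 0.0166
finger_force: 20.0
{'clock': 7.975, 'joints': [-0.486, -0.032, 1.851, 0.0, 1.322, -2.022], 'eef_pos': [0.42, -0.158, 0.027], 'tcp_rot': [-3.141, 0.0, 3.106], 'contact_force': [0.412, 0.006, 0.51], 'gripper_width': 0.017, 'finger_force': 19.961}
```

```bash
python3 -m crank '1 0 0 -0.2 0 0 0;1 0 0 -0.6 0 0 0;1 0 0 -0.83 0 0 0;1 0 0 -0.83 0 0 0';python3 -c "
from h import *
st();go(.532,.1415,.15,.5)"
```

```text
clock: 8.48
eef_pos: [0.4222, -0.1591, 0.1549]
tcp_rot: [-3.138, 0.007, 3.106]
contact_force: [0.3, -0.5, -0.8]
gripper_width: 0.0162
finger_force: 20.0
{'clock': 8.475, 'joints': [-0.486, -0.127, 1.676, 0.0, 1.586, -2.022], 'eef_pos': [0.422, -0.159, 0.155], 'tcp_rot': [-3.138, 0.007, 3.106], 'contact_force': [0.252, -0.474, -0.812], 'gripper_width': 0.016, 'finger_force': 19.96}
shares [-0.66   2.029  0.031] [-0.003  0.006 -0.042]
```

```bash
python3 -m crank '1 -0.15 0.35 0 0 0 0;1 -0.3 0.7 0 0 0 0;1 -0.33 1 0 0 0 0;1 -0.33 1 0 0 0 0';python3 -m crank '1 -0.15 0.35 0 0 0 -0.042;1 -0.3 0.7 0 0 0 -0.042;1 -0.33 1 0 0 0 -0.042;1 -0.33 1 0 0 0 -0.042;1 -0.33 1 0 0 0 -0.042;1 -0.33 1 0 0 0 -0.042;1 -0.33 1 0 0 0 -0.042'; python3 - <<'E'
from h import *
st();go(.532,.1415,.028,.5)
rows=[]
for c,(r0,r1,c0,c1) in dict(top=(120,240,180,340),side=(100,250,220,420)).items():
    o=env.capture(c)[r0:r1,c0:c1];rows.append(cv2.resize(o,(400,300)))
cv2.imwrite("pics/a5.png",np.hstack(rows))
E
```

```text
clock: 8.98
eef_pos: [0.474, -0.0073, 0.149]
tcp_rot: [3.14, -0.004, 3.111]
contact_force: [-0.3, -1.4, -0.4]
gripper_width: 0.0163
finger_force: 20.0
clock: 9.85
eef_pos: [0.5298, 0.1369, 0.1517]
tcp_rot: [-3.141, 0.0, -3.135]
contact_force: [0.4, 0.3, -0.7]
gripper_width: 0.0162
finger_force: 20.0
{'clock': 9.85, 'joints': [0.149, 0.096, 1.462, -0.0, 1.583, -1.428], 'eef_pos': [0.53, 0.137, 0.152], 'tcp_rot': [-3.141, 0.0, -3.135], 'contact_force': [0.394, 0.265, -0.715], 'gripper_width': 0.016, 'finger_force': 19.96}
shares [-0.015  0.031  0.824] [-0.     0.    -0.002]
```

View pics/a5.png

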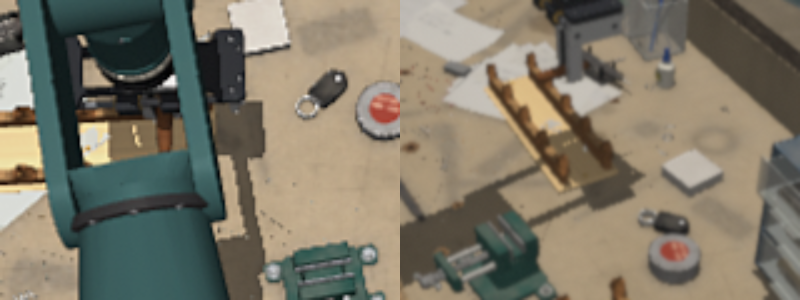

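The graver is held, with the handle at (165, 130) in the top crop, over the bay nearest the vice. I'll lower it and release.

```bash
python3 -m crank '1 0 0.03 0.3 0 0 0;1 0 0.03 0.55 0 0 0;1 0 0.03 0.7 0 0 0;1 0 0.03 0.78 0 0 0;1 0 0.03 0.82 0 0 0;1 0 0.03 0.82 0 0 0;1 0 0.03 0.82 0 0 0'; python3 -m crank '0.15 0 0 0 0 0 0;0.15 0 0 0 0 0 0;0.15 0 0 0 0 0 0;0.15 0 0 0 0 0 0; 0.15 0 0 -0.3 0 0 0; 0.15 0 0 -0.8 0 0 0; 0.15 0 0 -0.85 0 0 0';python3 -c "
from h import *
st();go(.4215,-.238,.15,-1.5)"
```

```text
clock: 10.82
eef_pos: [0.5307, 0.1428, 0.0298]
tcp_rot: [3.141, 0.002, -3.133]
contact_force: [-0.7, 0.4, -0.9]
gripper_width: 0.0163
finger_force: 20.0
clock: 11.7
eef_pos: [0.532, 0.1431, 0.1613]
tcp_rot: [3.14, 0.008, -3.133]
contact_force: [1.2, 0.3, -0.7]
gripper_width: 0.0403
finger_force: 0.0
{'clock': 11.7, 'joints': [0.16, 0.094, 1.445, 0.0, 1.594, -1.42], 'eef_pos': [0.532, 0.143, 0.161], 'tcp_rot': [3.14, 0.008, -3.133], 'contact_force': [1.16, 0.333, -0.705], 'gripper_width': 0.04, 'finger_force': 0.0}
shares [ 0.759 -2.534  0.066] [0.001 0.008 0.033]
```

Next is the brush, at about y = -0.238, with an opening of 40 mm.

```bash
python3 -m crank '0.15 0.12 -0.4 0 0 0 0.033;0.15 0.25 -0.8 0 0 0 0.033;0.15 0.3 -1 0 0 0 0.033;0.15 0.3 -1 0 0 0 0.033';python3 -m crank '0.15 0.12 -0.4 0 0 0 0;0.15 0.25 -0.8 0 0 0 0;0.15 0.3 -1 0 0 0 0;0.15 0.3 -1 0 0 0 0';python3 -m crank '0.15 0.08 -0.3 0.3 0 0 0;0.15 0.16 -0.53 0.5 0 0 0;0.15 0.16 -0.53 0.5 0 0 0;0.15 0.16 -0.53 0.5 0 0 0;0.15 0.16 -0.53 0.5 0 0 0'; python3 - <<'E'
from h import *
st();go(.4215,-.238,.026,-1.5)
rows=[]
for c,(r0,r1,c0,c1) in dict(top=(130,280,180,440),side=(120,330,220,420)).items():
    o=env.capture(c)[r0:r1,c0:c1];rows.append(cv2.resize(o,(400,int(o.shape[0]*400/o.shape[1])))[:400])
h=max(r.shape[0] for r in rows);rows=[cv2.copyMakeBorder(r,0,h-r.shape[0],0,0,0) for r in rows]
cv2.imwrite("pics/a6.png",np.hstack(rows))
E
```

```text
clock: 12.2
eef_pos: [0.4857, -0.0094, 0.1562]
tcp_rot: [-3.142, 0.0, 3.112]
contact_force: [0.4, 0.4, 0.2]
gripper_width: 0.04
finger_force: 0.0
clock: 12.7
eef_pos: [0.4373, -0.1572, 0.156]
tcp_rot: [3.141, 0.0, 3.113]
contact_force: [-0.1, -0.1, 0.5]
gripper_width: 0.0399
finger_force: 0.0
clock: 13.32
eef_pos: [0.4128, -0.2345, 0.0826]
tcp_rot: [-3.141, 0.003, 3.118]
contact_force: [0.0, -0.2, 0.4]
gripper_width: 0.0398
finger_force: 0.0
{'clock': 13.325, 'joints': [-0.637, -0.027, 1.729, 0.001, 1.437, -2.184], 'eef_pos': [0.413, -0.234, 0.083], 'tcp_rot': [-3.141, 0.003, 3.118], 'contact_force': [0.014, -0.202, 0.357], 'gripper_width': 0.04, 'finger_force': 0.0}
shares [-0.057 -0.022  0.378] [-0.001  0.003  0.002]
```

View pics/a6.png

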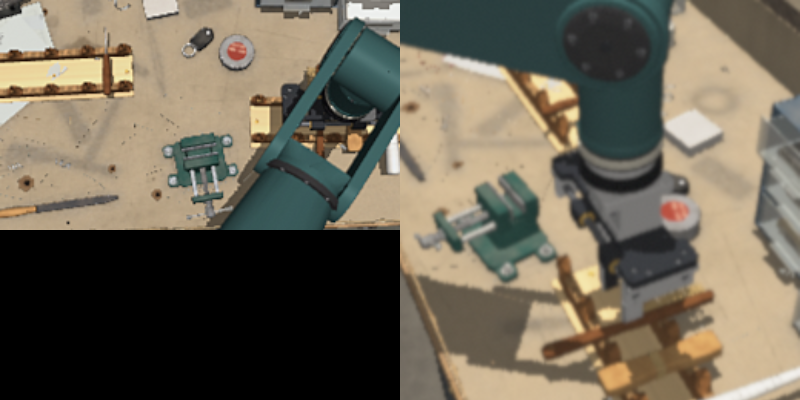

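The top crop shows the graver lying in the bay nearest the vice, at (107, 65). The side view shows the fingers over the brush back, with the near fingertip at (633, 312). I'll descend and grip.

```bash
python3 -m crank '0.15 -0.057 -0.02 0.1 0 0 0;0.15 -0.057 -0.02 0.25 0 0 0;0.15 -0.057 -0.02 0.34 0 0 0;0.15 -0.057 -0.02 0.378 0 0 0;0.15 -0.057 -0.02 0.378 0 0 0;0.15 -0.057 -0.02 0.378 0 0 0' 20; python3 -m crank '1 0 0 0 0 0 0;1 0 0 0 0 0 0;1 0 0 0 0 0 0;1 0 0 0 0 0 0';python3 -c "
from h import *
st()"
```

```text
clock: 14.18
eef_pos: [0.4202, -0.239, 0.0251]
tcp_rot: [-3.141, 0.001, 3.116]
contact_force: [-0.6, -0.5, 0.3]
gripper_width: 0.04
finger_force: 0.0
clock: 14.68
eef_pos: [0.4198, -0.2385, 0.0246]
tcp_rot: [3.142, 0.0, 3.116]
contact_force: [0.1, 0.4, 1.2]
gripper_width: 0.0125
finger_force: 20.0
{'clock': 14.675, 'joints': [-0.634, 0.046, 1.778, 0.0, 1.317, -2.179], 'eef_pos': [0.42, -0.239, 0.025], 'tcp_rot': [3.142, 0.0, 3.116], 'contact_force': [0.096, 0.402, 1.242], 'gripper_width': 0.013, 'finger_force': 19.999}
```

```bash
python3 -m crank '1 0 0 -0.2 0 0 0;1 0 0 -0.6 0 0 0;1 0 0 -0.83 0 0 0;1 0 0 -0.83 0 0 0'; python3 -m crank '1 -0.12 0.4 0 0 0 0;1 -0.22 0.8 0 0 0 0;1 -0.25 1 0 0 0 0;1 -0.25 1 0 0 0 0'; python3 -m crank '1 -0.12 0.4 0 0 0 0;1 -0.22 0.8 0 0 0 0;1 -0.25 1 0 0 0 0;1 -0.25 1 0 0 0 0'; python3 -m crank '1 -0.1 0.4 0 0 0 -0.03;1 -0.2 0.7 0 0 0 -0.03;1 -0.22 0.9 0 0 0 -0.033;1 -0.22 0.9 0 0 0 -0.033;1 -0.22 0.9 0 0 0 -0.033;1 -0.22 0.9 0 0 0 -0.033;1 -0.22 0.9 0 0 0 -0.033'; python3 -c "
from h import *
st();go(.530,.1985,.027,.5)"
```

```text
clock: 15.18
eef_pos: [0.4214, -0.2399, 0.1523]
tcp_rot: [-3.137, 0.006, 3.116]
contact_force: [1.0, 0.3, -0.4]
gripper_width: 0.0127
finger_force: 20.0
clock: 15.68
eef_pos: [0.4601, -0.0876, 0.1465]
tcp_rot: [3.14, -0.004, 3.12]
contact_force: [-0.3, 0.4, -0.8]
gripper_width: 0.0126
finger_force: 20.0
clock: 16.18
eef_pos: [0.502, 0.0597, 0.1472]
tcp_rot: [-3.141, -0.003, 3.118]
contact_force: [-0.0, -0.7, 0.2]
gripper_width: 0.0126
finger_force: 20.0
clock: 17.05
eef_pos: [0.539, 0.1923, 0.1491]
tcp_rot: [-3.141, 0.0, -3.135]
contact_force: [-0.1, -0.8, -0.3]
gripper_width: 0.0128
finger_force: 20.0
{'clock': 17.05, 'joints': [0.244, 0.153, 1.404, -0.0, 1.584, -1.334], 'eef_pos': [0.539, 0.192, 0.149], 'tcp_rot': [-3.141, 0.0, -3.135], 'contact_force': [-0.121, -0.821, -0.26], 'gripper_width': 0.013, 'finger_force': 19.999}
shares [0.06  0.042 0.814] [-0.     0.    -0.002]
```

```bash
python3 -m crank '1 0.06 0.042 0.3 0 0 0;1 0.06 0.042 0.55 0 0 0;1 0.06 0.042 0.7 0 0 0;1 0.06 0.042 0.78 0 0 0;1 0.06 0.042 0.81 0 0 0;1 0.06 0.042 0.81 0 0 0;1 0.06 0.042 0.81 0 0 0'; python3 -m crank '0.15 0 0 0 0 0 0;0.15 0 0 0 0 0 0;0.15 0 0 0 0 0 0;0.15 0 0 0 0 0 0; -0.2 0 0 -0.3 0 0 0; -0.2 0 0 -0.8 0 0 0; -0.2 0 0 -0.85 0 0 0';python3 -c "
from h import *
st();go(.422,-.297,.15,-3)"
```

```text
clock: 17.92
eef_pos: [0.5308, 0.1999, 0.0287]
tcp_rot: [3.141, 0.002, -3.133]
contact_force: [1.0, 0.9, 0.3]
gripper_width: 0.0128
finger_force: 20.0
clock: 18.8
eef_pos: [0.532, 0.2003, 0.1603]
tcp_rot: [3.139, 0.008, -3.133]
contact_force: [0.9, -0.2, -0.6]
gripper_width: 0.0563
finger_force: 0.0
{'clock': 18.8, 'joints': [0.26, 0.133, 1.404, 0.0, 1.596, -1.319], 'eef_pos': [0.532, 0.2, 0.16], 'tcp_rot': [3.139, 0.008, -3.133], 'contact_force': [0.939, -0.172, -0.622], 'gripper_width': 0.056, 'finger_force': 0.0}
shares [ 0.763 -3.309  0.055] [0.002 0.008 0.058]
```

```bash
python3 -m crank '-0.15 0.1 -0.4 0 0 0 0;-0.15 0.2 -0.8 0 0 0 0;-0.15 0.23 -1 0 0 0 0;-0.15 0.23 -1 0 0 0 0';python3 -m crank '-0.15 0.1 -0.4 0 0 0 0;-0.15 0.2 -0.8 0 0 0 0;-0.15 0.23 -1 0 0 0 0;-0.15 0.23 -1 0 0 0 0';python3 -m crank '-0.15 0.1 -0.4 0 0 0 0.058;-0.15 0.2 -0.8 0 0 0 0.058;-0.15 0.23 -1 0 0 0 0.058;-0.15 0.23 -1 0 0 0 0.058;-0.15 0.23 -1 0 0 0 0.058;-0.15 0.23 -1 0 0 0 0.058'; python3 - <<'E'
from h import *
st();go(.422,-.297,.08,-3)
rows=[]
for c,(r0,r1,c0,c1) in dict(top=(130,280,180,440),side=(120,330,220,420)).items():
    o=env.capture(c)[r0:r1,c0:c1];rows.append(cv2.resize(o,(400,int(o.shape[0]*400/o.shape[1])))[:400])
h=max(r.shape[0] for r in rows);rows=[cv2.copyMakeBorder(r,0,h-r.shape[0],0,0,0) for r in rows]
cv2.imwrite("pics/a7.png",np.hstack(rows))
E
```

```text
clock: 19.3
eef_pos: [0.4964, 0.0478, 0.1551]
tcp_rot: [3.142, 0.0, -3.137]
contact_force: [0.2, 0.3, 0.5]
gripper_width: 0.054
finger_force: 0.0
clock: 19.8
eef_pos: [0.4636, -0.1013, 0.1548]
tcp_rot: [3.141, 0.0, -3.135]
contact_force: [0.2, 0.5, 0.9]
gripper_width: 0.0544
finger_force: 0.0
clock: 20.55
eef_pos: [0.4309, -0.2494, 0.1549]
tcp_rot: [3.141, 0.0, 3.092]
contact_force: [-0.9, -0.2, 0.0]
gripper_width: 0.054
finger_force: 0.0
{'clock': 20.55, 'joints': [-0.639, -0.015, 1.57, 0.001, 1.586, -2.16], 'eef_pos': [0.431, -0.249, 0.155], 'tcp_rot': [3.141, 0.0, 3.092], 'contact_force': [-0.86, -0.239, 0.043], 'gripper_width': 0.054, 'finger_force': 0.0}
shares [ 0.044 -0.32   0.499] [0.001 0.    0.003]
```

View pics/a7.png

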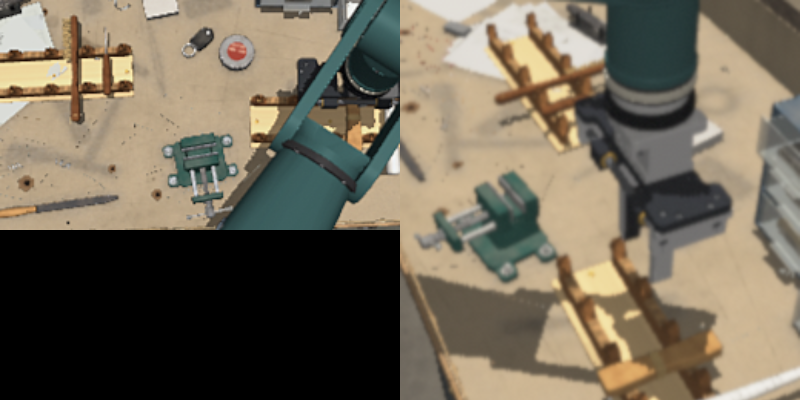

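The brush lies at (76, 70) beside the graver at (107, 65), each in its own bay. The clamp is at (660, 362) in the side view, so I'll go there with a 54 mm opening.

```bash
python3 -m crank '-0.15 0.044 -0.32 0.1 0 0 0;-0.15 0.044 -0.32 0.3 0 0 0;-0.15 0.044 -0.32 0.5 0 0 0;-0.15 0.044 -0.32 0.5 0 0 0;-0.15 0.044 -0.32 0.5 0 0 0'; python3 -m crank '-0.15 0 0 0.15 0 0 0;-0.15 0 0 0.28 0 0 0;-0.15 0 0 0.36 0 0 0;-0.15 0 0 0.36 0 0 0;-0.15 0 0 0.36 0 0 0' 25; python3 -m crank '1 0 0 0 0 0 0;1 0 0 0 0 0 0;1 0 0 0 0 0 0;1 0 0 0 0 0 0';python3 -c "
from h import *
st()"
```

```text
clock: 21.28
eef_pos: [0.4219, -0.2988, 0.0811]
tcp_rot: [-3.141, 0.001, 3.09]
contact_force: [-0.6, -0.1, 0.8]
gripper_width: 0.054
finger_force: 0.0
clock: 21.9
eef_pos: [0.4219, -0.2993, 0.0271]
tcp_rot: [-3.14, 0.002, 3.09]
contact_force: [0.2, 0.5, 0.0]
gripper_width: 0.0541
finger_force: 0.0
clock: 22.4
eef_pos: [0.4213, -0.2987, 0.0261]
tcp_rot: [3.141, 0.0, 3.089]
contact_force: [0.6, 1.2, 1.6]
gripper_width: 0.028
finger_force: 25.0
{'clock': 22.4, 'joints': [-0.727, 0.118, 1.698, 0.0, 1.326, -2.246], 'eef_pos': [0.421, -0.299, 0.026], 'tcp_rot': [3.141, 0.0, 3.089], 'contact_force': [0.594, 1.21, 1.598], 'gripper_width': 0.028, 'finger_force': 25.0}
```

```bash
python3 -m crank '1 0 0 -0.2 0 0 0;1 0 0 -0.6 0 0 0;1 0 0 -0.83 0 0 0;1 0 0 -0.83 0 0 0'; python3 -m crank '1 -0.1 0.4 0 0 0 -0.058;1 -0.18 0.8 0 0 0 -0.058;1 -0.22 1 0 0 0 -0.058;1 -0.22 1 0 0 0 -0.058'; python3 -m crank '1 -0.1 0.4 0 0 0 0;1 -0.15 0.8 0 0 0 0;1 -0.18 1 0 0 0 0;1 -0.18 1 0 0 0 0'; python3 -m crank '1 -0.1 0.4 0 0 0 0;1 -0.15 0.8 0 0 0 0;1 -0.18 1 0 0 0 0;1 -0.18 1 0 0 0 0'; python3 -m crank '1 -0.1 0.4 0 0 0 0;1 -0.15 0.8 0 0 0 0;1 -0.15 0.8 0 0 0 0;1 -0.15 0.8 0 0 0 0;1 -0.15 0.8 0 0 0 0;1 -0.15 0.8 0 0 0 0'; python3 -c "
from h import *
st();go(.532,.273,.0275,.5)"
```

```text
clock: 22.9
eef_pos: [0.4227, -0.3003, 0.1538]
tcp_rot: [-3.137, 0.006, 3.089]
contact_force: [-0.5, 0.1, 0.3]
gripper_width: 0.0276
finger_force: 25.0
clock: 23.4
eef_pos: [0.461, -0.1485, 0.1479]
tcp_rot: [3.14, -0.004, -3.129]
contact_force: [0.3, -0.9, -1.3]
gripper_width: 0.0278
finger_force: 25.0
clock: 23.9
eef_pos: [0.487, 0.0001, 0.1487]
tcp_rot: [-3.141, -0.003, -3.131]
contact_force: [-0.3, -0.1, -0.4]
gripper_width: 0.0282
finger_force: 25.0
clock: 24.4
eef_pos: [0.5134, 0.1493, 0.149]
tcp_rot: [-3.14, -0.002, -3.132]
contact_force: [0.7, -0.6, -0.6]
gripper_width: 0.0278
finger_force: 25.0
clock: 25.15
eef_pos: [0.5351, 0.2683, 0.1507]
tcp_rot: [-3.141, 0.0, -3.135]
contact_force: [-0.1, -0.2, -1.2]
gripper_width: 0.0275
finger_force: 25.0
{'clock': 25.15, 'joints': [0.37, 0.21, 1.335, -0.0, 1.597, -1.207], 'eef_pos': [0.535, 0.268, 0.151], 'tcp_rot': [-3.141, 0.0, -3.135], 'contact_force': [-0.094, -0.237, -1.229], 'gripper_width': 0.027, 'finger_force': 25.0}
shares [0.021 0.031 0.821] [-0.     0.    -0.002]
```

```bash
python3 -m crank '1 0.02 0.03 0.3 0 0 0;1 0.02 0.03 0.55 0 0 0;1 0.02 0.03 0.7 0 0 0;1 0.02 0.03 0.78 0 0 0;1 0.02 0.03 0.82 0 0 0;1 0.02 0.03 0.82 0 0 0;1 0.02 0.03 0.82 0 0 0'; python3 -m crank '-0.05 0 0 0 0 0 0;-0.05 0 0 0 0 0 0;-0.05 0 0 0 0 0 0;-0.05 0 0 0 0 0 0; -0.05 0 0 -0.3 0 0 0; -0.05 0 0 -0.8 0 0 0; -0.05 0 0 -0.85 0 0 0';python3 -c "
from h import *
st();go(.422,-.360,.15,-2)"
```

```text
clock: 26.02
eef_pos: [0.5326, 0.2747, 0.0287]
tcp_rot: [3.141, 0.002, -3.133]
contact_force: [0.1, -0.2, -0.2]
gripper_width: 0.0277
finger_force: 25.0
clock: 26.9
eef_pos: [0.5338, 0.2753, 0.1605]
tcp_rot: [3.138, 0.008, -3.133]
contact_force: [-0.2, -0.5, 0.2]
gripper_width: 0.0496
finger_force: 0.0
{'clock': 26.9, 'joints': [0.382, 0.204, 1.322, 0.0, 1.607, -1.198], 'eef_pos': [0.534, 0.275, 0.161], 'tcp_rot': [3.138, 0.008, -3.133], 'contact_force': [-0.158, -0.452, 0.234], 'gripper_width': 0.05, 'finger_force': 0.0}
shares [ 0.783 -4.229  0.05 ] [0.003 0.008 0.042]
```

```bash
python3 -m crank '-0.05 0.1 -0.4 0 0 0 0;-0.05 0.17 -0.8 0 0 0 0;-0.05 0.19 -1 0 0 0 0;-0.05 0.19 -1 0 0 0 0';python3 -m crank '-0.05 0.1 -0.4 0 0 0 0;-0.05 0.17 -0.8 0 0 0 0;-0.05 0.19 -1 0 0 0 0;-0.05 0.19 -1 0 0 0 0';python3 -m crank '-0.05 0.1 -0.4 0 0 0 0;-0.05 0.17 -0.8 0 0 0 0;-0.05 0.19 -1 0 0 0 0;-0.05 0.19 -1 0 0 0 0';python3 -m crank '-0.05 0.1 -0.4 0 0 0 0.042;-0.05 0.17 -0.8 0 0 0 0.042;-0.05 0.19 -1 0 0 0 0.042;-0.05 0.19 -1 0 0 0 0.042;-0.05 0.19 -1 0 0 0 0.042'; python3 - <<'E'
from h import *
st();go(.421,-.360,.08,-2)
rows=[]
for c,(r0,r1,c0,c1) in dict(top=(130,280,180,440),side=(120,330,220,420)).items():
    o=env.capture(c)[r0:r1,c0:c1];rows.append(cv2.resize(o,(400,int(o.shape[0]*400/o.shape[1])))[:400])
h=max(r.shape[0] for r in rows);rows=[cv2.copyMakeBorder(r,0,h-r.shape[0],0,0,0) for r in rows]
cv2.imwrite("pics/a8.png",np.hstack(rows))
for q in env.landmark_of("top","ring_mandrel_grip")[:1]+env.landmark_of("side","ring_mandrel_grip")[:1]: print(q["conf"],q["position"])
E
```

```text
clock: 27.4
eef_pos: [0.5044, 0.1226, 0.1552]
tcp_rot: [3.141, 0.001, -3.136]
contact_force: [0.4, 0.7, -0.1]
gripper_width: 0.0491
finger_force: 0.0
clock: 27.9
eef_pos: [0.4776, -0.0265, 0.1549]
tcp_rot: [3.141, 0.0, -3.135]
contact_force: [0.1, 0.1, 0.4]
gripper_width: 0.0491
finger_force: 0.0
clock: 28.4
eef_pos: [0.4508, -0.1761, 0.1546]
tcp_rot: [3.14, 0.0, -3.134]
contact_force: [0.2, -0.5, -0.0]
gripper_width: 0.0496
finger_force: 0.0
clock: 29.02
eef_pos: [0.424, -0.3242, 0.1547]
tcp_rot: [3.14, 0.0, 3.109]
contact_force: [-0.4, -0.1, 0.5]
gripper_width: 0.0495
finger_force: 0.0
{'clock': 29.025, 'joints': [-0.76, 0.066, 1.488, 0.001, 1.588, -2.298], 'eef_pos': [0.424, -0.324, 0.155], 'tcp_rot': [3.14, 0.0, 3.109], 'contact_force': [-0.366, -0.098, 0.479], 'gripper_width': 0.05, 'finger_force': 0.0}
shares [ 0.012 -0.24   0.497] [0.002 0.    0.002]
0.47 [0.5035, 0.6761]
0.86 [0.8205, 0.5667]
```

View pics/a8.png

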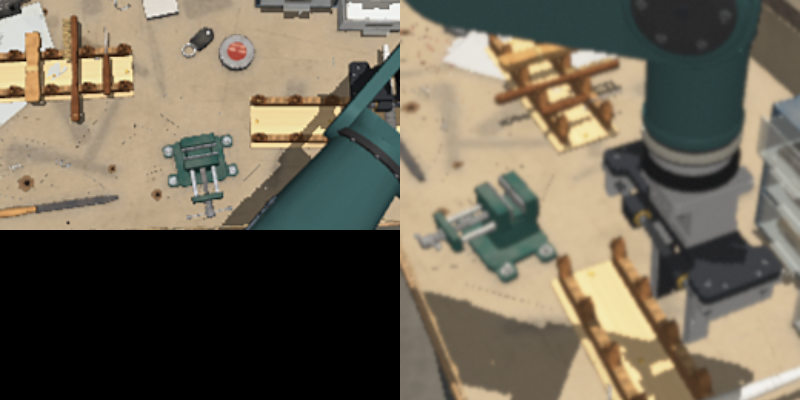

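The clamp, brush and graver lie in order in the new rack, at columns 33, 76 and 107. The last is the mandrel, which I'll grip with more force.

```bash
python3 -m crank '-0.05 0.012 -0.24 0.1 0 0 0;-0.05 0.012 -0.24 0.3 0 0 0;-0.05 0.012 -0.24 0.5 0 0 0;-0.05 0.012 -0.24 0.5 0 0 0;-0.05 0.012 -0.24 0.5 0 0 0'; python3 -m crank '-0.05 0 0 0.15 0 0 0;-0.05 0 0 0.28 0 0 0;-0.05 0 0 0.36 0 0 0;-0.05 0 0 0.36 0 0 0;-0.05 0 0 0.36 0 0 0' 45; python3 -m crank '1 0 0 0 0 0 0;1 0 0 0 0 0 0;1 0 0 0 0 0 0;1 0 0 0 0 0 0';python3 -c "
from h import *
st()"
```

```text
clock: 29.85
eef_pos: [0.4205, -0.3625, 0.0812]
tcp_rot: [-3.14, 0.001, 3.107]
contact_force: [0.2, -0.3, 1.0]
gripper_width: 0.0491
finger_force: 0.0
clock: 30.48
eef_pos: [0.4205, -0.3631, 0.0272]
tcp_rot: [-3.14, 0.002, 3.106]
contact_force: [-0.3, 0.3, 0.1]
gripper_width: 0.0495
finger_force: 0.0
clock: 30.98
eef_pos: [0.4199, -0.3618, 0.026]
tcp_rot: [3.14, 0.0, 3.106]
contact_force: [-0.8, 2.4, 2.1]
gripper_width: 0.0166
finger_force: 45.0
{'clock': 30.975, 'joints': [-0.814, 0.198, 1.605, 0.001, 1.339, -2.35], 'eef_pos': [0.42, -0.362, 0.026], 'tcp_rot': [3.14, 0.0, 3.106], 'contact_force': [-0.757, 2.362, 2.142], 'gripper_width': 0.017, 'finger_force': 45.0}
```

```bash
python3 -m crank '1 0 0 -0.15 0 0 0;1 0.03 0 -0.4 0 0 0;1 0.06 0 -0.7 0 0 0;1 0.1 0 -0.83 0 0 0;1 0.1 0 -0.83 0 0 0'; python3 -m crank '1 0.03 0.35 0 0 0 0;1 0.03 0.7 0 0 0 0;1 0.03 1 0 0 0 0;1 0.03 1 0 0 0 0'; python3 -m crank '1 0.03 0.35 0 0 0 0;1 0.03 0.7 0 0 0 0;1 0.03 1 0 0 0 0;1 0.03 1 0 0 0 0;1 0.03 1 0 0 0 0'; python3 -c "
from h import *
st();go(.532,.339,.145,.5)"
```

```text
clock: 31.6
eef_pos: [0.4049, -0.3625, 0.1512]
tcp_rot: [-3.14, 0.002, 3.106]
contact_force: [0.8, 0.1, -2.9]
gripper_width: 0.0165
finger_force: 45.0
clock: 32.1
eef_pos: [0.4046, -0.2086, 0.1476]
tcp_rot: [3.138, -0.004, 3.11]
contact_force: [-0.2, -0.5, -1.5]
gripper_width: 0.0164
finger_force: 45.0
clock: 32.72
eef_pos: [0.4061, -0.0625, 0.1491]
tcp_rot: [-3.141, -0.002, 3.106]
contact_force: [0.3, 0.2, -1.8]
gripper_width: 0.0165
finger_force: 45.0
{'clock': 32.725, 'joints': [-0.29, -0.212, 1.759, -0.001, 1.596, -1.825], 'eef_pos': [0.406, -0.063, 0.149], 'tcp_rot': [-3.141, -0.002, 3.106], 'contact_force': [0.291, 0.174, -1.835], 'gripper_width': 0.017, 'finger_force': 44.998}
shares [-0.743  2.705  0.024] [-0.    -0.002 -0.042]
```

```bash
python3 -m crank '1 -0.15 0.35 0 0 0 -0.042;1 -0.25 0.7 0 0 0 -0.042;1 -0.28 0.95 0 0 0 -0.042;1 -0.28 0.95 0 0 0 -0.042'; python3 -m crank '1 -0.15 0.35 0 0 0 0;1 -0.25 0.7 0 0 0 0;1 -0.28 0.9 0 0 0 0;1 -0.28 0.9 0 0 0 0'; python3 -m crank '1 -0.15 0.35 0 0 0 0;1 -0.2 0.6 0 0 0 0;1 -0.25 0.8 0 0 0 0;1 -0.25 0.8 0 0 0 0;1 -0.25 0.8 0 0 0 0;1 -0.25 0.8 0 0 0 0;1 -0.25 0.8 0 0 0 0'; python3 -c "
from h import *
st();go(.5305,.339,.0275,.5)"
```

```text
clock: 33.22
eef_pos: [0.454, 0.0795, 0.1494]
tcp_rot: [-3.141, -0.002, -3.132]
contact_force: [-0.6, -1.1, -2.4]
gripper_width: 0.0164
finger_force: 45.0
clock: 33.72
eef_pos: [0.495, 0.2139, 0.1493]
tcp_rot: [-3.14, -0.001, -3.133]
contact_force: [-0.9, -0.5, -2.1]
gripper_width: 0.0167
finger_force: 45.0
clock: 34.6
eef_pos: [0.5309, 0.3337, 0.1507]
tcp_rot: [-3.142, 0.0, -3.134]
contact_force: [0.6, 0.1, -2.4]
gripper_width: 0.0165
finger_force: 45.0
{'clock': 34.6, 'joints': [0.471, 0.273, 1.258, -0.0, 1.61, -1.107], 'eef_pos': [0.531, 0.334, 0.151], 'tcp_rot': [-3.142, 0.0, -3.134], 'contact_force': [0.57, 0.063, -2.412], 'gripper_width': 0.017, 'finger_force': 44.998}
shares [0.003 0.035 0.821] [-0.     0.    -0.001]
```

```bash
python3 -m crank '1 0 0.035 0.3 0 0 0;1 0 0.035 0.55 0 0 0;1 0 0.035 0.7 0 0 0;1 0 0.035 0.78 0 0 0;1 0 0.035 0.82 0 0 0;1 0 0.035 0.82 0 0 0;1 0 0.035 0.82 0 0 0'; python3 -m crank '0.15 0 0 0 0 0 0;0.15 0 0 0 0 0 0;0.15 0 0 0 0 0 0;0.15 0 0 0 0 0 0; 0.15 0 0 -0.3 0 0 0; 0.15 0 0 -0.8 0 0 0; 0.15 0 0 -1 0 0 0;0.15 0 0 -1 0 0 0'; python3 -m crank '0.15 0.3 -0.4 0 0 0 0;0.15 0.6 -0.8 0 0 0 0;0.15 0.9 -1 0 0 0 0;0.15 0.9 -1 0 0 0 0'; python3 -m crank '0.15 0 -0.4 0 0 0 0;0.15 0 -0.8 0 0 0 0;0.15 0 -1 0 0 0 0;0.15 0 -1 0 0 0 0';python3 -m crank '0.15 0 -0.4 0 0 0 0;0.15 0 -0.8 0 0 0 0;0.15 0 -1 0 0 0 0;0.15 0 -1 0 0 0 0;0.15 0 -1 0 0 0 0'; python3 - <<'E'
from h import *
st()
rows=[]
for c,(r0,r1,c0,c1) in dict(top=(130,240,150,300),side=(95,215,220,370)).items():
    o=env.capture(c)[r0:r1,c0:c1];rows.append(cv2.resize(o,(400,int(o.shape[0]*400/o.shape[1])),interpolation=cv2.INTER_CUBIC))
h=max(r.shape[0] for r in rows);rows=[cv2.copyMakeBorder(r,0,h-r.shape[0],0,0,0) for r in rows]
cv2.imwrite("pics/a9.png",np.hstack(rows))
E
```

```text
clock: 35.48
eef_pos: [0.5316, 0.3405, 0.0289]
tcp_rot: [3.14, 0.002, -3.133]
contact_force: [0.0, -0.1, -2.3]
gripper_width: 0.0167
finger_force: 45.0
clock: 36.48
eef_pos: [0.533, 0.3413, 0.1833]
tcp_rot: [3.137, 0.01, -3.133]
contact_force: [-0.7, -0.6, -0.8]
gripper_width: 0.0403
finger_force: 0.0
clock: 36.98
eef_pos: [0.3938, 0.187, 0.1752]
tcp_rot: [-3.14, -0.004, -3.134]
contact_force: [0.0, 0.7, 0.1]
gripper_width: 0.04
finger_force: 0.0
clock: 37.48
eef_pos: [0.3987, 0.0378, 0.1765]
tcp_rot: [3.141, -0.001, -3.137]
contact_force: [-0.1, 0.0, -0.5]
gripper_width: 0.0399
finger_force: 0.0
clock: 38.1
eef_pos: [0.4, -0.1096, 0.1769]
tcp_rot: [3.14, -0.001, -3.131]
contact_force: [-0.5, 0.3, 0.3]
gripper_width: 0.0402
finger_force: 0.0
{'clock': 38.1, 'joints': [-0.405, -0.213, 1.705, 0.001, 1.651, -1.986], 'eef_pos': [0.4, -0.11, 0.177], 'tcp_rot': [3.14, -0.001, -3.131], 'contact_force': [-0.538, 0.267, 0.318], 'gripper_width': 0.04, 'finger_force': 0.0}
```

View pics/a9.png

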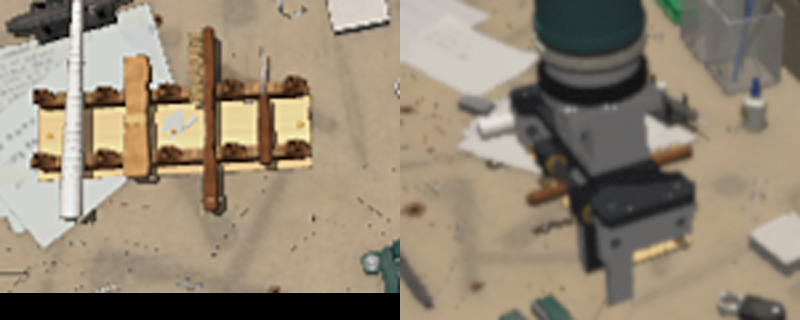

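The top view shows mandrel, clamp, brush and graver at columns 75, 137, 208 and 265, each in its own bay. The brush sits a little right, as it did before. I'll clear the arm and check the side view.

```bash
python3 -m crank '0.15 0 -0.4 0 0 0 0;0.15 0 -0.8 0 0 0 0;0.15 0 -1 0 0 0 0;0.15 0 -1 0 0 0 0'; python3 -m crank '0.15 0.2 -0.4 0 0 0 0;0.15 0.4 -0.5 0 0 0 0;0.15 0.4 -0.5 0 0 0 0;0.15 0.4 -0.5 0 0 0 0;0.15 0.4 -0.5 0 0 0 0'; python3 - <<'E'
from h import *
st()
o=env.capture("side")[105:205,240:350];t=env.capture("top")[140:220,155:275]
cv2.imwrite("pics/b1.png",cv2.resize(o,None,fx=6,fy=6,interpolation=cv2.INTER_CUBIC))
for n,z in dict(graver_grip=.0445,brass_brush_grip=.0427,ring_clamp_grip=.045,ring_mandrel_grip=.0445).items():
  for c in("side","top"):
    for q in env.landmark_of(c,n)[:1]: print(n,c,round(q["conf"],2),np.round(px2w(c,*q["position"],z),3))
E
```

```text
clock: 38.7
eef_pos: [0.4012, -0.2614, 0.177]
tcp_rot: [3.141, -0.0, -3.134]
contact_force: [0.2, 0.3, -0.5]
gripper_width: 0.0398
finger_force: 0.0
clock: 39.33
eef_pos: [0.3426, -0.3353, 0.1775]
tcp_rot: [3.141, 0.001, -3.13]
contact_force: [0.4, -1.1, -0.1]
gripper_width: 0.0401
finger_force: 0.0
{'clock': 39.325, 'joints': [-0.893, -0.065, 1.574, 0.001, 1.632, -2.475], 'eef_pos': [0.343, -0.335, 0.177], 'tcp_rot': [3.141, 0.001, -3.13], 'contact_force': [0.403, -1.102, -0.109], 'gripper_width': 0.04, 'finger_force': 0.0}
graver_grip top 0.51 [0.538 0.14  0.044]
brass_brush_grip side 0.7 [0.527 0.193 0.043]
brass_brush_grip top 0.6 [0.533 0.201 0.043]
ring_clamp_grip side 0.54 [ 0.423 -0.363  0.045]
ring_clamp_grip top 0.8 [0.529 0.279 0.045]
ring_mandrel_grip top 0.96 [0.533 0.338 0.044]
```

View pics/b1.png

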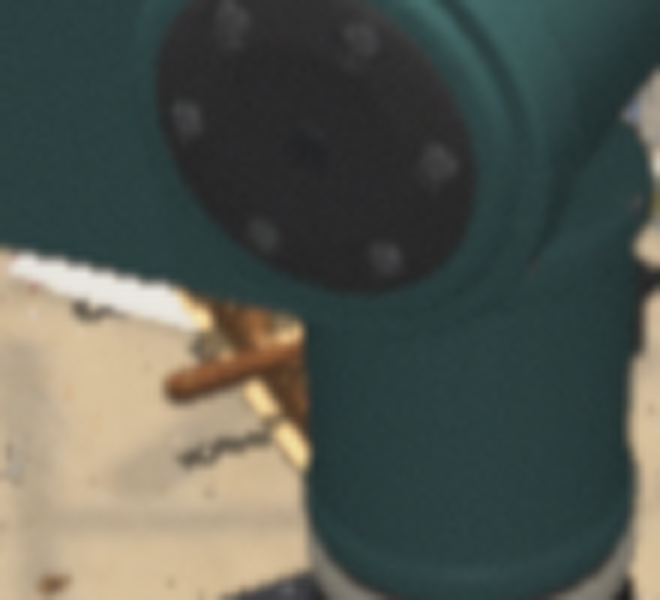

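The arm hides the rack in this view. I'll retract it toward the base and take one last look.

```bash
python3 -m crank '0.15 0 0.4 0 0 0 0;0.15 0.05 0.8 0 0 0 0;0.15 0.1 1 0 0 0 0;0.15 0.1 1 0 0 0 0'; python3 -m crank '0.15 0 0.4 0 0 0 0;0.15 0.1 0.8 -0.1 0 0 0;0.15 0.2 1 -0.2 0 0 0;0.15 0.25 1 -0.2 0 0 0;0.15 0.25 1 -0.2 0 0 0;0.15 0.25 1 -0.2 0 0 0'; python3 - <<'E'
from h import *
st()
o=env.capture("side")[105:205,240:350]
cv2.imwrite("pics/b2.png",cv2.resize(o,None,fx=6,fy=6,interpolation=cv2.INTER_CUBIC))
E
```

```text
clock: 40.33
eef_pos: [0.3251, -0.1856, 0.1778]
tcp_rot: [-3.141, 0.001, -3.131]
contact_force: [0.2, -0.1, 0.3]
gripper_width: 0.0399
finger_force: 0.0
clock: 41.08
eef_pos: [0.2866, -0.0381, 0.2066]
tcp_rot: [3.141, -0.002, -3.135]
contact_force: [0.2, -0.1, 0.2]
gripper_width: 0.0402
finger_force: 0.0
{'clock': 41.075, 'joints': [-0.329, -0.526, 1.86, -0.0, 1.809, -1.906], 'eef_pos': [0.287, -0.038, 0.207], 'tcp_rot': [3.141, -0.002, -3.135], 'contact_force': [0.199, -0.135, 0.222], 'gripper_width': 0.04, 'finger_force': 0.0}
```

View pics/b2.png

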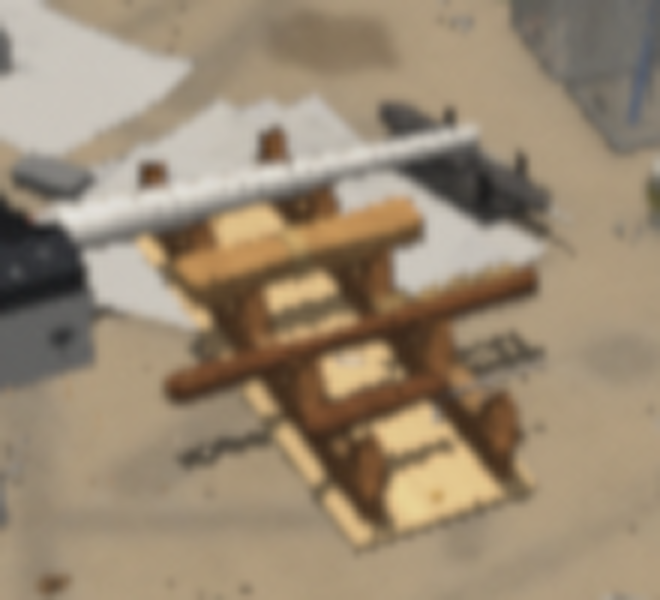

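The side view shows all four tools lying level across both rails: mandrel (270, 185), clamp (300, 245), brush (350, 330) and graver (375, 405). Each is in its own bay and the gripper is clear, so I'll hand in.

```bash
python3 -c "
from cell import env
print(env.hand_in())"
```

```text
the job is handed in; nothing more can be done
None
```

I moved all four tools to the other rack in mirror order (graver nearest the vice, then brush, clamp and mandrel), each lying flat in its own bay in the last pictures, and handed the job in at about 41 s; no verdict came back.

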